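# Load the hub stand, flip its kickstand and hold it upright

## Task

Set the bicycle hub into the two notches at the top of the leaning blue hub stand and let go of it; then push the stand's yellow kickstand down past its centre so that it snaps fully down; then take the stand by its orange side grip, bring it upright with the hub still in its notches, and finish while holding it there, since it tips back if let go. Do not drop the hub, and leave the bottle, the jar and the screwdriver where they are.

Things in the scene. Friction and masses are not known exactly. Their poses are not given: they have to be found in the camera images.
- hub: loose aluminium bicycle hub, 0.28 kg. Origin at its centre, y along the axle, free to turn about y. Shell 32 mm dia between two flanges (54 mm dia, 4 mm thick, at y = -30, +30 mm); dark cones 18 mm dia out to y = -40, +40; axle 10 mm dia out to y = -65, +65. Starts on its flanges in the dark tray, axle level, origin 31 mm above the bench.
- tray: fixed dark silicone parts tray on the bench, 160 x 180 mm, floor 4 mm and rim 8 mm high, with two grey ribs (10 mm high above the bench) along its y axis that keep the hub from rolling. Origin under its centre; the hub's axle lies along its y axis.
- stand_base: fixed base of the hub stand: dark steel plate 170 x 130 x 8 mm with a rubber-topped rear stop (+x). Origin at bench height below the tipping axis, z up; y parallel to the tipping axis, which runs 35 mm above the bench; x points the way the stand leans.
- stand (a joint): angle (rad) of the blue frame about its tipping axis: 0 upright, positive leaning to the base's +x. Starts at 0.30 on the rear stop; goes to -0.04, where the lowered kickstand's foot meets the bench. Back-heavy: falls back to the stop at any angle unless held; raising it by the grip takes about 4 to 9 N at first, 1 to 4 N near upright.
- cradle (a point): where the hub's centre belongs, between the notches, 200 mm up the frame from the tipping axis; axes of the frame: y along the axle, z up the uprights (tilts with it). Notches: 90 degree Vs, 10 mm thick, at y = -50, +50 mm, mouth 38 mm wide, rims 16 mm above the seated axle's centre. Uprights' inner faces 90 mm apart: 5 mm play each side of the cones. Crossbar (18 mm dia) 95 mm below.
- kickstand (a joint): angle (rad) of the yellow kickstand in the frame's plane: 0 stowed, leg level along the frame's +y; 1.57 fully down along the uprights. Over-centre spring: drives it to 0 below about 0.5, to 1.57 above 0.75. 2 to 5 N down on the push point moves it, fading towards the centre. Pivot 72 mm to +y and 105 mm up the frame from the tipping axis.
- kick_push (a point): point on the centre line of the kickstand's leg (a round bar of 14 mm diameter) 70 mm from its pivot. Beyond it the leg runs straight for another 25 mm, then bends forward (-x) to a black foot.
- grip: orange round side grip, a sleeve 20 mm dia, 105 mm long, turning freely on a rod of the frame parallel to the tipping axis (its y). Origin at its middle, 135 mm up the frame from the tipping axis, 110 mm to the base's -y side of the frame's middle. Only the bench is below it.
- oil: bystander: green oil bottle, 44 mm in diameter, 130 mm tall. Origin under its centre.
- jar: bystander: amber grease jar with a black cap, 56 mm in diameter, 60 mm tall. Origin under its centre.
- screwdriver: bystander: screwdriver lying on the bench, about 200 mm long. Origin under its middle, along its x axis.

How it is judged:
On the way, in this order (a step that is already met when the one before it is completed fails the run):
1. the hub lies in both notches, let go, with the kickstand not yet down (distance between hub and cradle below 0.009 m and angle between the y axis of hub and the y axis of cradle, either way round below 0.06 rad and contact force between the fingers and hub below 0.1 N and value of joint kickstand below 0.6 rad), for 0.2 s.
2. the kickstand is fully down (value of joint kickstand above 1.45 rad), for 0.2 s.
At the end, for the whole second after the job is handed in: For the last second the fingers hold the orange grip (over 0.5 N), the stand is upright within 0.07 rad (4 degrees), the kickstand is fully down (over 1.45 rad), and the hub lies still in both notches (centre within 9 mm of the cradle point, axle within 0.06 rad) without the robot touching it (value of joint stand below 0.07 rad and value of joint kickstand above 1.45 rad and contact force between the fingers and grip above 0.5 N and contact force between each of the arm, the fingers and hub below 0.1 N and distance between hub and cradle below 0.009 m and angle between the y axis of hub and the y axis of cradle, either way round below 0.06 rad and linear speed of hub below 0.05 m/s); the arm keeps its last pose, push and grip.
It fails at once if the hub is dropped (it moves faster than 0.6 m/s without being held) (contact force between the fingers and hub below 0.1 N and linear speed of hub above 0.6 m/s).
It fails at once if the bottle, the jar or the screwdriver is moved by more than 20 mm (distance of any of oil, jar, screwdriver from where it was at the start of the episode above 0.02 m).
It also fails if it takes over 58 s, if anything falls off the work surface, if the arm or the gripper's body presses on something with over 40 N, if the wrist force passes 120 N, or if a joint passes its speed limit or range.

## Robot

A 6-joint arm with a two-finger parallel gripper is mounted at the origin on the work surface. World frame = base frame: x ahead of the robot, y to its left, z up, the work surface at z = 0. Lengths are in m, angles in rad, forces in N, time in s.
With the tool pointing down it reaches from about 0.25 to 0.725 m from the base axis. Payload 4 kg.
Tool frame: the origin (TCP) lies between the finger pads; the fingertips stand 11 mm ahead of it and the grasp point (between the pads) lies 8 mm behind it (bot.tip_extent is the distance from the TCP to the fingertips, in m); z points along the fingers, y is the line along which they close (so a half turn about z gives the same grasp; the last joint's range is limited). The gripper opens to 85 mm and grips with 20 to 120 N. Pads are 22 mm wide; open, the fingers measure 114 mm over their backs; the gripper's body (76 mm by 85 mm) begins 54 mm behind the grasp point. The pads swing forward as they close: fully open they stand 13 mm farther back than shut.
Start: joints at [1.19, 0.241, 0.005, 1.335, 0, 1.571], TCP at [0.186, 0.464, 0.242] pointing down, gripper open.
Joint ranges: [-2.72, 2.72], [-1.05, 1.87], [-1.09, 1.28], [-1.99, 2.15], [-1.42, 1.44], [-3.14, 3.14]. Speed limits (rad/s): [2.79, 2.79, 3.14, 3.14, 3.14, 3.14].

## Interface

Orientations are given as a unit quaternion [x, y, z, w].
In Python, from workcell import bot gives the robot as it stands. The module is installed in compiled form; this text tells all that it offers.
- The arm moves only by the tool drive_tool, never from a script. Its argument "rows" is a list of rows, each an object of numbers: "dx", "dy", "dz": the shift along the tool's x, y, z in units of 50 mm (1.0 is 50 mm); "wx", "wy", "wz": the turn, a rotation vector about the tool's x, y, z in units of 5 degrees (1.0 is 5 degrees); "hand": the finger opening in mm, from 0 to 85.4. A call has 1 to 20 rows; each row is the pose to reach, as a shift and turn from the pose commanded when the call began, along the tool's axes at that moment; what a row does not reach only later rows make up. A row lasts 1/10 s, in which the tool goes at most 50 mm and 8.59 degrees, less where a joint would pass 70% of its speed; a pose out of reach is approached as far as the arm can. A call with a gripper value outside its range is refused whole. The fingers move at their own pace and stop on an object; the grip force is fixed at half the most. Time passes only in rows, so rows that repeat a pose let the fingers close. It gives the time, the measured TCP pose, the force, the opening and the grip force at its end, in the units of the state.
- bot.get_obs(): the state, without advancing time (a new reading comes with each control period).
- bot.camera(name): name is "scene" or "top"; returns the picture (480x640x3 uint8, red, green, blue); there is no depth.
- bot.get_calibration(name): a dict with "vfov" (degrees; the focal length in pixels is half the picture's height over the tangent of half this angle, whatever the lens; pixels are square), "cx", "cy" (the principal point, pixels), "origin" and "rotation" of the camera in the world. Camera axes: x right, y up, looking along -z (the intrinsics and any distortion apply to the point x, -y, -z); pixel columns grow to the right and rows downward; lengths in m; the calibration is good to about 2 mm. A picture is of the moment at which its call begins. get_calibration takes no time and is no camera call.
- bot.job_done(): hands the job in; it is judged then, once.
Trained networks look in the newest picture that a camera, given by its name, has taken for a name from the list of things; names that differ only in an ending like _2 or _b are one class to them, and where a whole thing is asked for, a point or a joint stands for the part that bears it (a point fixed in the world has none). Each returns a list of dicts, best first, with "score" (0 to 1); they miss things now and then, are a little off and sometimes report something else, mostly with a low value. They report only what shows in the picture. A call takes as long as a camera call.
- bot.look_for(camera, thing): "extent" ([centre column, centre row, width, height] in pixels, round what is visible of it).
- bot.outline_of(camera, thing): "region" (480x640 bool, what is visible of it) and "extent" ([centre column, centre row, width, height] in pixels, round what is visible of it).
The state is a dict: "clock": time; "joint_pos": joint angles; "joint_vel": joint speeds; "tau": joint torques, N m; "eef_pos": TCP position; "tool_rot": TCP orientation; "ft_force": force on the tool from outside, world axes, zero at the start; "ft_torque": the same for the moment, N m; "grip_width": finger opening in m; "grasp_force": force on a finger pad.
Only numpy, scipy, OpenCV 4.12 (cv2) and the standard library are available. Lean on these libraries where they do the work, as an engineer would, in place of code of your own. Each camera call takes 0.05 s, during which the arm holds its last target. There are 200 camera calls.

## Working session

There is one attempt and no reset: what is moved stays moved. The work goes in short steps, Python scripts to look and compute and a tool call to move; the robot and the scene stay as the last step left them, time stands still between calls to the robot, and variables do not carry over. Pictures are saved under pics/ and viewed, at most 10 in all, crops included, and the job is handed in when it is done.

Besides the shell and the picture viewer there is one more tool, called by a JSON object that holds its "fn" and its "kwargs". drive_tool: Moves the arm, as the interface text tells. Its arguments: {"type":"object","properties":{"rows":{"type":"array","items":{"type":"object","properties":{"dx":{"type":"number"},"dy":{"type":"number"},"dz":{"type":"number"},"wx":{"type":"number"},"wy":{"type":"number"},"wz":{"type":"number"},"hand":{"type":"number"}}}}},"required":["rows"]}

```bash
mkdir -p pics; python3 - <<'E'
from workcell import bot
import cv2,numpy as np
o=bot.get_obs();print(o['clock'],o['eef_pos'],o['tool_rot'],o['grip_width'],bot.tip_extent)
for c in ['scene','top']:
    im=bot.camera(c);cv2.imwrite(f'pics/{c}0.png',im[:,:,::-1]);print(c,bot.get_calibration(c))
    for t in ['hub','tray','stand_base','stand','kickstand','grip','oil','jar','screwdriver']:
        for d in bot.look_for(c,t)[:2]: print(t,round(d['score'],2),np.round(d['extent'],1))
print(bot.get_obs()['clock'])
E
```

```text
0.0 [0.18560953 0.46361448 0.24142157] [ 1.89252978e-01  9.81927817e-01 -1.01897649e-03 -1.87087473e-04] 0.08578473953377669 0.011
scene {'vfov': 52.855040835149026, 'cx': 323.06711378004513, 'cy': 242.00606960193215, 'origin': array([1.25516745, 0.41276361, 1.13167722]), 'rotation': array([0.15422497, 0.28056867, 0.81677242, 0.47997781])}
hub 0.84 [275.7 205.7  19.4  25.5]
tray 0.55 [269.9 210.8  65.7  60.4]
stand_base 0.88 [351.8 246.3 129.7  99.7]
stand_base 0.6 [298.  211.8  30.7  23.7]
stand 0.77 [350.4 235.2 129.5  77.2]
stand 0.32 [273.9 204.2  23.9  29.5]
kickstand 0.94 [383.8 260.4  55.2  26.8]
grip 0.61 [295.6 209.8  24.1  18.5]
oil 0.86 [190.6 226.9  25.   35.9]
jar 0.96 [238.2 269.1  19.7  25.2]
screwdriver 0.84 [481.6 299.   10.7  63.3]
top {'vfov': 45.691184617243294, 'cx': 329.47706380980196, 'cy': 244.17516927337505, 'origin': array([0.51376453, 0.03400883, 1.69515438]), 'rotation': array([-0.01872855,  0.02718691,  0.71410253, -0.69926225])}
hub 0.55 [411.2 292.3  41.   17.8]
tray 0.78 [413.  293.2  76.2  70.5]
stand_base 0.77 [311.9 264.6 143.9  64.1]
stand 0.96 [309.9 257.  143.9  45.3]
stand 0.71 [362.2 265.4  36.5  18.8]
kickstand 0.56 [268.8 259.   57.1  17. ]
grip 0.59 [363.2 267.5  31.2  16.8]
oil 0.69 [411.6 293.4  42.1  16.4]
oil 0.64 [461.9 221.2  23.9  19.5]
jar 0.7 [396.5 209.6  18.3  20. ]
screwdriver 0.6 [190.4 310.8  11.1  32.6]
1.0
```

```bash
python3 - <<'E'
import cv2,numpy as np
a=cv2.imread('pics/scene0.png')[160:340,160:400+110];b=cv2.imread('pics/top0.png')[190:340,160:500]
cv2.imwrite('pics/s1.png',cv2.resize(a,None,fx=2.28,fy=2.28,interpolation=2));cv2.imwrite('pics/t1.png',cv2.resize(b,None,fx=2.35,fy=2.35,interpolation=2))
E
```

```text
(no output)
```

View pics/s1.png

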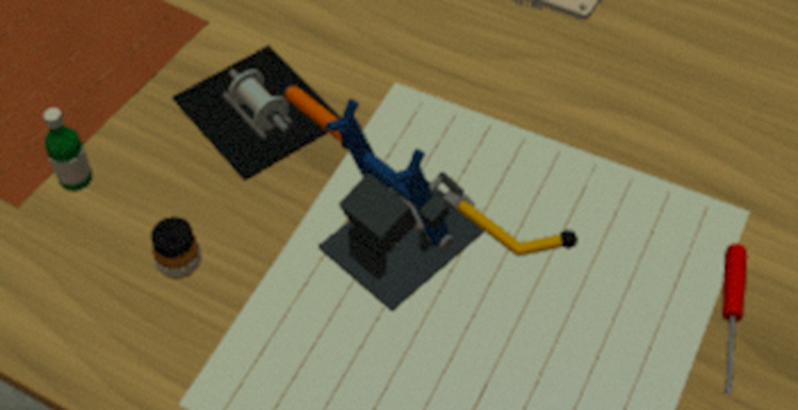

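View pics/t1.png

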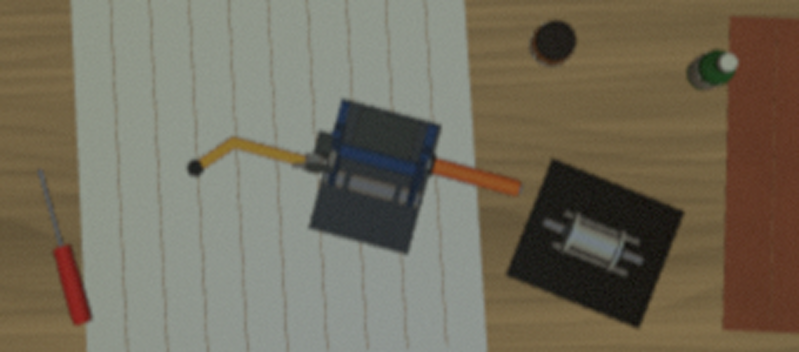

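The top view shows the hub in the tray at crop (593,242), the grip at (477,177), the stand at (375,165) and the kickstand bend at (235,142). In the scene view the hub is at (260,98), the grip at (315,110) and the kickstand bend at (520,248). Next I fit the poses from these keypoints.

```bash
cat > h.py <<'E'
from workcell import bot
import numpy as np,cv2
from scipy.spatial.transform import Rotation as R
from scipy.optimize import least_squares
def proj(c,P):
    k=bot.get_calibration(c);f=240/np.tan(np.radians(k['vfov'])/2)
    q=R.from_quat(k['rotation']).inv().apply(np.atleast_2d(P)-k['origin'])
    return np.c_[k['cx']+f*q[:,0]/-q[:,2],k['cy']-f*q[:,1]/-q[:,2]]
def fr(p,th):  # frame point (m) -> base coords
    x,y,z=p;return np.array([x*np.cos(th)+z*np.sin(th),y,.035+z*np.cos(th)-x*np.sin(th)])
def w(pose,P):
    return R.from_euler('z',pose[2]).apply(np.atleast_2d(P))+[pose[0],pose[1],0]
def fit(obs,x0):
    # obs list (cam, local pt, (u,v))
    g=lambda x:np.concatenate([(proj(c,w(x,P))[0]-uv) for c,P,uv in obs])
    r=least_squares(g,x0,loss='soft_l1',f_scale=1.5);return r.x,g(r.x).reshape(-1,2)
E
python3 - <<'E'
from h import *
T=lambda u,v:np.array([u/2.35+160-.3,v/2.35+190-.3]);S=lambda u,v:np.array([u/2.28+160-.3,v/2.28+160-.3])
th=.3
F=lambda *p:fr(np.array(p)/1000,th)
ge,gi,kb=F(0,-162.5,135),F(0,-57.5,135),F(0,167,105)
hub=lambda s:np.array([0,s*.065,.031])
for s in (1,-1):
  o=[('top',ge,T(520,188)),('top',gi,T(433,165)),('top',kb,T(235,142)),('scene',ge,S(292,92)),('scene',kb,S(520,248)),
   ('top',np.array([-.085,.065,.008]),T(310,228)),('top',np.array([-.085,-.065,.008]),T(408,253)),
   ('scene',np.array([.085,.065,.008]),S(392+93,236)) if 0 else ('scene',np.array([.085,.065,.0]),S(392,309)),]
  x,r=fit(o,[.47,.0,.2+(s<0)*np.pi]);print('stand',s,x,np.round(r,1).tolist())
for s in (1,):
  o=[('top',hub(1),T(545,225)),('top',hub(-1),T(641,260)),('scene',hub(-1),S(232,72)),('scene',hub(1),S(288,125))]
  x,r=fit(o,[.4,-.18,.2]);print('hub',x,np.round(r,1).tolist())
  t=lambda a,b:np.array([a*.08,b*.09,.008])
  o=[('top',t(1,1),T(553,158)),('top',t(1,-1),T(684,211)),('top',t(-1,-1),T(640,327)),('top',t(-1,1),T(508,275)),
  ('scene',t(1,-1),S(174,97)),('scene',t(1,1),S(246,180)),('scene',t(-1,-1),S(269,46))]
  x,r=fit(o,[.4,-.18,.2]);print('tray',x,np.round(r,1).tolist())
E
```

```text
stand 1 [ 0.54237718  0.04675305 -0.22121826] [[-0.7, -1.5], [-2.0, 0.5], [1.0, -2.4], [-1.2, 0.6], [-3.2, 3.3], [-0.4, 8.9], [1.1, 7.0], [7.1, -4.1]]
stand -1 [0.54237718 0.04675305 6.06196704] [[-0.7, -1.5], [-2.0, 0.5], [1.0, -2.4], [-1.2, 0.6], [-3.2, 3.3], [-0.4, 8.9], [1.1, 7.0], [7.1, -4.1]]
hub [ 0.47443281 -0.22475068 -0.36724082] [[-0.6, -0.1], [0.6, 0.2], [-0.2, -0.4], [0.2, 0.4]]
tray [ 0.47420565 -0.23102782 -0.39797264] [[-0.7, -0.5], [0.2, -0.7], [-0.4, 0.5], [-1.1, 0.1], [-0.7, -0.3], [-0.4, -1.2], [-0.3, -0.7]]
```

```bash
python3 - <<'E'
import cv2,numpy as np
a=cv2.imread('pics/scene0.png')[190:300,280:420];b=cv2.imread('pics/top0.png')[225:305,230:390]
f=lambda i,k:cv2.resize(np.clip(i*1.6,0,255).astype(np.uint8),None,fx=k,fy=k,interpolation=cv2.INTER_CUBIC)
cv2.imwrite('pics/s2.png',f(a,5.4));cv2.imwrite('pics/t2.png',f(b,5))
E
```

```text
(no output)
```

View pics/s2.png

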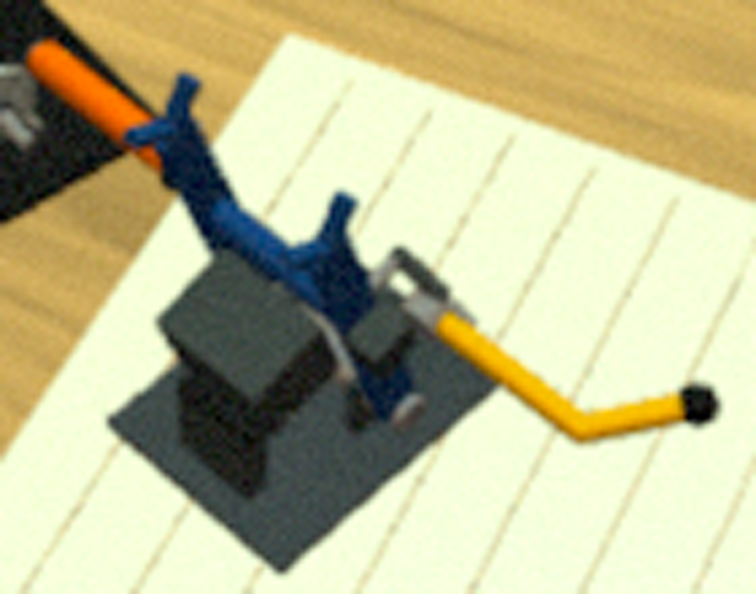

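View pics/t2.png

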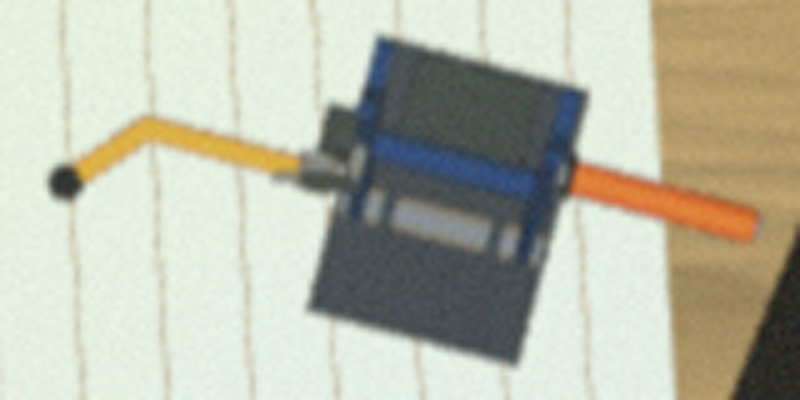

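```bash
cat > fs.py <<'E'
from h import *
T=lambda u,v:np.array([u/5+230-.4,v/5+225-.4]);S=lambda u,v:np.array([u/5.4+280-.4,v/5.4+190-.4])
m=lambda *p:np.array(p)/1000
O=[('top','f',m(0,-162.5,135),T(757,224)),('top','f',m(0,-57.5,135),T(575,178)),('top','f',m(0,167,105),T(150,128)),
('scene','f',m(0,-162.5,135),S(42,58)),('scene','f',m(0,167,105),S(582,425)),
('top','f',m(0,0,105),T(455,166)),('top','f',m(0,0,0),T(440,225)),
('top','b',m(-85,65,8),T(308,310)),('top','b',m(-85,-65,8),T(520,363)),('scene','b',m(85,65,4),S(282,572)),('scene','b',m(85,-65,4),S(110,422)),
('scene','f',m(-19,-50,216),S(188,80)),('scene','f',m(19,-50,216),S(135,135)),('scene','f',m(-19,50,216),S(345,201)),
('top','f',m(19,50,216),T(384,40)),('top','f',m(19,-50,216),T(580,93))]
def g(x):
    return np.concatenate([proj(c,w(x,fr(p,x[3]) if k=='f' else p+[x[4],0,0]))[0]-uv for c,k,p,uv in O])
r=least_squares(g,[.54,.047,-.22,.3,0],loss='soft_l1',f_scale=1.)
if __name__=='__main__':
    print(r.x,np.round(g(r.x).reshape(-1,2),1).tolist())
    x=r.x
    for n,p in dict(cradle=m(0,0,200),grip=m(0,-110,135),kp=m(0,142,105),piv=m(0,72,105)).items():print(n,w(x,fr(p,.3)),'upright',w(x,fr(p,0)))
E
python3 fs.py
```

```text
[ 0.53879723  0.04926881 -0.24832668  0.34348354  0.02601176] [[-1.2, -0.2], [-2.8, 0.2], [1.3, -4.3], [0.1, 0.3], [-3.8, 5.1], [-0.4, 1.9], [0.0, 3.2], [0.5, 0.9], [1.0, 0.2], [0.7, 0.1], [-1.1, 0.7], [-0.6, -1.3], [-0.8, -0.0], [0.4, -2.4], [-0.4, 0.4], [-1.8, -1.5]]
cradle [[0.59608826 0.03474208 0.2260673 ]] upright [[0.53879723 0.04926881 0.235     ]]
grip [[ 0.55043262 -0.06716249  0.16397043]] upright [[ 0.51176118 -0.05735695  0.17      ]]
kp [[0.60377611 0.17928644 0.13531033]] upright [[0.57369832 0.18691297 0.14      ]]
piv [[0.58657135 0.11143368 0.13531033]] upright [[0.55649356 0.11906021 0.14      ]]
```

```bash
sed -i "s/^def g(x):/O=[o for i,o in enumerate(O) if i!=6]\nK=[2,4]\ndef g(x):/; s/return np.concatenate(.*/return np.concatenate([proj(c,w(x,fr(p+([x[3],0,x[5]] if i in K else np.zeros(3)),.3) if k=='f' else p+[x[4],0,0]))[0]-uv for i,(c,k,p,uv) in enumerate(O)])/; s/-.22,.3,0\]/-.22,0,0,0]/" fs.py; python3 fs.py
```

```text
Traceback (most recent call last):
  File "fs.py", line 14, in <module>
    r=least_squares(g,[.54,.047,-.22,0,0,0],loss='soft_l1',f_scale=1.)
  File "fs.py", line 13, in g
    return np.concatenate([proj(c,w(x,fr(p+([x[3],0,x[5]] if i in K else np.zeros(3)),.3) if k=='f' else p+[x[4],0,0]))[0]-uv for i,(c,k,p,uv) in enumerate(O)])
                           ~~~~^^^^^^^^^^^^^^^^^^^^^^^^^^^^^^^^^^^^^^^^^^^^^^^^^^^^^^^^^^^^^^^^^^^^^^^^^^^^^^^^^^^^^^^^
  File "h.py", line 6, in proj
    k=bot.get_calibration(c);f=240/np.tan(np.radians(k['vfov'])/2)
ValueError: time passes only in moves, steps and waits
```

```bash
sed -i "s/^def proj/CAL={c:bot.get_calibration(c) for c in ('scene','top')}\ndef proj/; s/k=bot.get_calibration(c);/k=CAL[c];/" h.py; python3 fs.py; python3 -c "
from h import *
print(bot.get_obs()['clock'])"
```

```text
[ 0.54787432  0.04775349 -0.27161306 -0.02267882  0.01671632  0.00108046] [[-1.1, -0.1], [-2.5, -0.6], [-0.3, 0.0], [0.1, -0.3], [-0.1, 0.0], [-0.0, 0.1], [-0.1, 0.2], [0.1, 0.6], [-0.0, 0.1], [-1.1, 0.1], [-0.4, -2.2], [-1.0, -1.4], [0.0, -2.7], [0.1, -0.3], [-1.4, -1.2]]
cradle [[0.60481157 0.03189672 0.2260673 ]] upright [[0.54787432 0.04775349 0.235     ]]
grip [[ 0.55679554 -0.06891716  0.16397043]] upright [[ 0.51836289 -0.05821384  0.17      ]]
kp [[0.61586295 0.17622288 0.13531033]] upright [[0.58597089 0.18454768 0.14      ]]
piv [[0.59708295 0.10878912 0.13531033]] upright [[0.56719089 0.11711392 0.14      ]]
1.0
```

```bash
cat >> h.py <<'E'
def go(p,yaw,tilt=0):
    """print move from current measured pose to TCP p, tool down with tool-y along world angle yaw (mod pi)"""
    o=bot.get_obs();r0=R.from_quat(o['tool_rot']);best=None
    for a in (yaw,yaw+np.pi):
        y=np.array([np.cos(a),np.sin(a),0]);z=np.array([0,0,-1]);t=R.from_matrix(np.c_[np.cross(y,z),y,z])
        v=(r0.inv()*t).as_rotvec()
        if best is None or np.linalg.norm(v)<np.linalg.norm(best):best=v
    d=r0.inv().apply(np.array(p)-o['eef_pos'])
    print('d',np.round(d/.05,3),'w',np.round(np.degrees(best)/5,3),'q6',round(o['joint_pos'][5],2))
E
python3 - <<'E'
from h import *
go([.474,-.226,.15],-.375)
go([.474,-.226,.027],-.375)
E
```

```text
d [-10.48  -10.673   1.847] w [1.0000e-03 0.0000e+00 1.7934e+01] q6 1.57
d [-10.48  -10.673   4.307] w [1.0000e-03 0.0000e+00 1.7934e+01] q6 1.57
```

{"fn": "drive_tool", "kwargs": {"rows": [{"dx": -10.48, "dy": -10.67, "dz": 0.5, "wz": 17.93, "hand": 85}, {"dx": -10.48, "dy": -10.67, "dz": 0.5, "wz": 17.93, "hand": 85}, {"dx": -10.48, "dy": -10.67, "dz": 0.5, "wz": 17.93, "hand": 85}, {"dx": -10.48, "dy": -10.67, "dz": 0.5, "wz": 17.93, "hand": 85}, {"dx": -10.48, "dy": -10.67, "dz": 0.5, "wz": 17.93, "hand": 85}, {"dx": -10.48, "dy": -10.67, "dz": 0.5, "wz": 17.93, "hand": 85}, {"dx": -10.48, "dy": -10.67, "dz": 0.5, "wz": 17.93, "hand": 85}, {"dx": -10.48, "dy": -10.67, "dz": 0.5, "wz": 17.93, "hand": 85}, {"dx": -10.48, "dy": -10.67, "dz": 0.5, "wz": 17.93, "hand": 85}, {"dx": -10.48, "dy": -10.67, "dz": 0.5, "wz": 17.93, "hand": 85}, {"dx": -10.48, "dy": -10.67, "dz": 0.5, "wz": 17.93, "hand": 85}, {"dx": -10.48, "dy": -10.67, "dz": 0.5, "wz": 17.93, "hand": 85}, {"dx": -10.48, "dy": -10.67, "dz": 0.5, "wz": 17.93, "hand": 85}, {"dx": -10.48, "dy": -10.67, "dz": 0.5, "wz": 17.93, "hand": 85}, {"dx": -10.48, "dy": -10.67, "dz": 0.5, "wz": 17.93, "hand": 85}, {"dx": -10.48, "dy": -10.67, "dz": 0.5, "wz": 17.93, "hand": 85}, {"dx": -10.48, "dy": -10.67, "dz": 0.5, "wz": 17.93, "hand": 85}, {"dx": -10.48, "dy": -10.67, "dz": 0.5, "wz": 17.93, "hand": 85}, {"dx": -10.48, "dy": -10.67, "dz": 0.5, "wz": 17.93, "hand": 85}, {"dx": -10.48, "dy": -10.67, "dz": 0.5, "wz": 17.93, "hand": 85}]}}

```text
invalid input at $.rows[0]: expected keys dx, dy, dz, wx, wy, wz, hand
```

```bash
python3 - <<'E'
from h import *
go([.474,-.226,.027],-.375); print(bot.get_obs()['eef_pos'],bot.get_obs()['joint_pos'])
E
```

```text
d [-10.48  -10.673   4.307] w [1.0000e-03 0.0000e+00 1.7934e+01] q6 1.57
[0.18582353 0.4641843  0.24231409] [ 1.19003903e+00  2.40581082e-01  4.99521781e-03  1.33519935e+00
 -4.66171989e-05  1.57078387e+00]
```

All keys are required in each row.

{"fn": "drive_tool", "kwargs": {"rows": [{"dx": -10.48, "dy": -10.67, "dz": 0.5, "wx": 0, "wy": 0, "wz": 17.93, "hand": 85}, {"dx": -10.48, "dy": -10.67, "dz": 0.5, "wx": 0, "wy": 0, "wz": 17.93, "hand": 85}, {"dx": -10.48, "dy": -10.67, "dz": 0.5, "wx": 0, "wy": 0, "wz": 17.93, "hand": 85}, {"dx": -10.48, "dy": -10.67, "dz": 0.5, "wx": 0, "wy": 0, "wz": 17.93, "hand": 85}, {"dx": -10.48, "dy": -10.67, "dz": 0.5, "wx": 0, "wy": 0, "wz": 17.93, "hand": 85}, {"dx": -10.48, "dy": -10.67, "dz": 0.5, "wx": 0, "wy": 0, "wz": 17.93, "hand": 85}, {"dx": -10.48, "dy": -10.67, "dz": 0.5, "wx": 0, "wy": 0, "wz": 17.93, "hand": 85}, {"dx": -10.48, "dy": -10.67, "dz": 0.5, "wx": 0, "wy": 0, "wz": 17.93, "hand": 85}, {"dx": -10.48, "dy": -10.67, "dz": 0.5, "wx": 0, "wy": 0, "wz": 17.93, "hand": 85}, {"dx": -10.48, "dy": -10.67, "dz": 0.5, "wx": 0, "wy": 0, "wz": 17.93, "hand": 85}, {"dx": -10.48, "dy": -10.67, "dz": 0.5, "wx": 0, "wy": 0, "wz": 17.93, "hand": 85}, {"dx": -10.48, "dy": -10.67, "dz": 0.5, "wx": 0, "wy": 0, "wz": 17.93, "hand": 85}, {"dx": -10.48, "dy": -10.67, "dz": 0.5, "wx": 0, "wy": 0, "wz": 17.93, "hand": 85}, {"dx": -10.48, "dy": -10.67, "dz": 0.5, "wx": 0, "wy": 0, "wz": 17.93, "hand": 85}, {"dx": -10.48, "dy": -10.67, "dz": 0.5, "wx": 0, "wy": 0, "wz": 17.93, "hand": 85}, {"dx": -10.48, "dy": -10.67, "dz": 0.5, "wx": 0, "wy": 0, "wz": 17.93, "hand": 85}, {"dx": -10.48, "dy": -10.67, "dz": 0.5, "wx": 0, "wy": 0, "wz": 17.93, "hand": 85}, {"dx": -10.48, "dy": -10.67, "dz": 0.5, "wx": 0, "wy": 0, "wz": 17.93, "hand": 85}, {"dx": -10.48, "dy": -10.67, "dz": 0.5, "wx": 0, "wy": 0, "wz": 17.93, "hand": 85}]}}

```text
clock: 2.9
eef_pos: [0.4737, -0.2245, 0.2177]
tool_rot: [0.826, 0.564, 0.0, -0.0]
ft_force: [0.2, -0.3, -0.1]
grip_width: 0.0849
grasp_force: 0.0
```

```bash
python3 - <<'E'
from h import *
go([.474,-.226,.027],-.375); print(bot.get_obs()['eef_pos'],bot.get_obs()['joint_pos'])
E
```

```text
d [-0.026  0.016  3.814] w [ 0.001 -0.002  0.023] q6 1.5
[ 0.47369288 -0.22451934  0.21772081] [-4.42706219e-01  2.99976434e-01  2.03121791e-02  1.29103770e+00
  1.67064952e-04  1.50104362e+00]
```

{"fn": "drive_tool", "kwargs": {"rows": [{"dx": -0.02, "dy": 0, "dz": 0.9, "wx": 0, "wy": 0, "wz": 0, "hand": 85}, {"dx": -0.02, "dy": 0, "dz": 1.8, "wx": 0, "wy": 0, "wz": 0, "hand": 85}, {"dx": -0.02, "dy": 0, "dz": 2.6, "wx": 0, "wy": 0, "wz": 0, "hand": 85}, {"dx": -0.02, "dy": 0, "dz": 3.2, "wx": 0, "wy": 0, "wz": 0, "hand": 85}, {"dx": -0.02, "dy": 0, "dz": 3.6, "wx": 0, "wy": 0, "wz": 0, "hand": 85}, {"dx": -0.02, "dy": 0, "dz": 3.82, "wx": 0, "wy": 0, "wz": 0, "hand": 85}, {"dx": -0.02, "dy": 0, "dz": 3.82, "wx": 0, "wy": 0, "wz": 0, "hand": 85}, {"dx": -0.02, "dy": 0, "dz": 3.82, "wx": 0, "wy": 0, "wz": 0, "hand": 25}, {"dx": -0.02, "dy": 0, "dz": 3.82, "wx": 0, "wy": 0, "wz": 0, "hand": 25}, {"dx": -0.02, "dy": 0, "dz": 3.82, "wx": 0, "wy": 0, "wz": 0, "hand": 25}, {"dx": -0.02, "dy": 0, "dz": 3.82, "wx": 0, "wy": 0, "wz": 0, "hand": 25}, {"dx": -0.02, "dy": 0, "dz": 3.82, "wx": 0, "wy": 0, "wz": 0, "hand": 25}, {"dx": -0.02, "dy": 0, "dz": 3.82, "wx": 0, "wy": 0, "wz": 0, "hand": 25}, {"dx": -0.02, "dy": 0, "dz": 3.82, "wx": 0, "wy": 0, "wz": 0, "hand": 25}, {"dx": -0.02, "dy": 0, "dz": 3.82, "wx": 0, "wy": 0, "wz": 0, "hand": 25}, {"dx": -0.02, "dy": 0, "dz": 3.82, "wx": 0, "wy": 0, "wz": 0, "hand": 25}]}}

```text
clock: 4.5
eef_pos: [0.4747, -0.2273, 0.0276]
tool_rot: [0.826, 0.563, 0.001, 0.001]
ft_force: [-0.3, 0.5, 6.2]
grip_width: 0.0301
grasp_force: 58.8
```

```bash
python3 - <<'E'
from h import *
go([.603,.032,.300],-.265)
E
```

```text
d [ 5.765  0.505 -5.448] w [ 0.031  0.003 -1.257] q6 1.5
```

{"fn": "drive_tool", "kwargs": {"rows": [{"dx": 0, "dy": 0, "dz": -0.3, "wx": 0, "wy": 0, "wz": 0, "hand": 25}, {"dx": 0, "dy": 0, "dz": -0.8, "wx": 0, "wy": 0, "wz": 0, "hand": 25}, {"dx": 0, "dy": 0, "dz": -1.5, "wx": 0, "wy": 0, "wz": 0, "hand": 25}, {"dx": 0, "dy": 0, "dz": -2.3, "wx": 0, "wy": 0, "wz": 0, "hand": 25}, {"dx": 0, "dy": 0, "dz": -3.1, "wx": 0, "wy": 0, "wz": 0, "hand": 25}, {"dx": 0, "dy": 0, "dz": -3.9, "wx": 0, "wy": 0, "wz": 0, "hand": 25}, {"dx": 0, "dy": 0, "dz": -4.7, "wx": 0, "wy": 0, "wz": 0, "hand": 25}, {"dx": 0.7, "dy": 0, "dz": -5.45, "wx": 0, "wy": 0, "wz": -1.25, "hand": 25}, {"dx": 1.5, "dy": 0.1, "dz": -5.45, "wx": 0, "wy": 0, "wz": -1.25, "hand": 25}, {"dx": 2.3, "dy": 0.2, "dz": -5.45, "wx": 0, "wy": 0, "wz": -1.25, "hand": 25}, {"dx": 3.1, "dy": 0.3, "dz": -5.45, "wx": 0, "wy": 0, "wz": -1.25, "hand": 25}, {"dx": 3.9, "dy": 0.4, "dz": -5.45, "wx": 0, "wy": 0, "wz": -1.25, "hand": 25}, {"dx": 4.7, "dy": 0.5, "dz": -5.45, "wx": 0, "wy": 0, "wz": -1.25, "hand": 25}, {"dx": 5.3, "dy": 0.5, "dz": -5.45, "wx": 0, "wy": 0, "wz": -1.25, "hand": 25}, {"dx": 5.76, "dy": 0.5, "dz": -5.45, "wx": 0, "wy": 0, "wz": -1.25, "hand": 25}, {"dx": 5.76, "dy": 0.5, "dz": -5.45, "wx": 0, "wy": 0, "wz": -1.25, "hand": 25}, {"dx": 5.76, "dy": 0.5, "dz": -5.45, "wx": 0, "wy": 0, "wz": -1.25, "hand": 25}, {"dx": 5.76, "dy": 0.5, "dz": -5.45, "wx": 0, "wy": 0, "wz": -1.25, "hand": 25}]}}

```text
clock: 6.3
eef_pos: [0.6018, 0.0312, 0.2982]
tool_rot: [0.795, 0.607, -0.001, -0.0]
ft_force: [0.6, 0.3, -3.2]
grip_width: 0.0299
grasp_force: 59.8
```

```bash
python3 - <<'E'
from h import *
im=bot.camera('scene');b=bot.camera('top');cv2.imwrite('pics/sc3.png',im[:,:,::-1]);cv2.imwrite('pics/to3.png',b[:,:,::-1])
f=lambda i,k:cv2.resize(np.clip(i[:,:,::-1]*1.6,0,255).astype(np.uint8),None,fx=k,fy=k,interpolation=cv2.INTER_CUBIC)
cv2.imwrite('pics/s3.png',f(im[150:260,280:420],5.4))
print(bot.get_obs()['eef_pos'])
E
```

```text
[0.60191326 0.03095125 0.2987531 ]
```

View pics/s3.png

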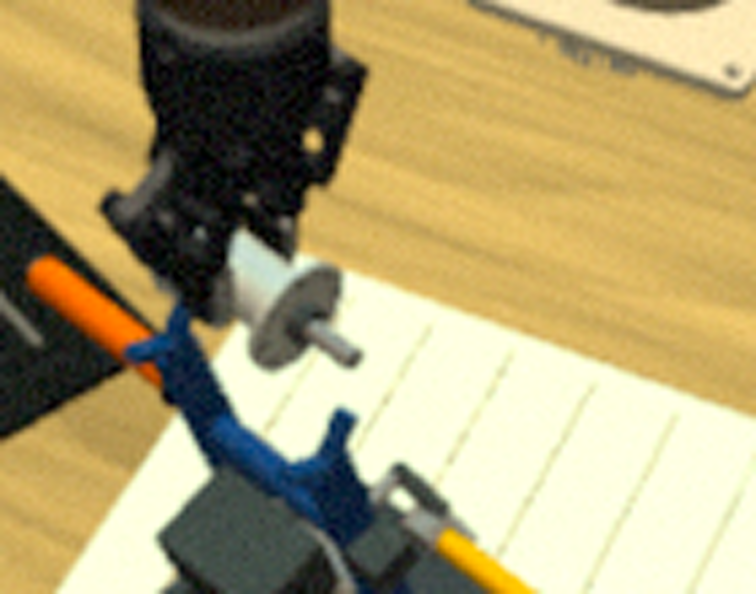

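```bash
python3 - <<'E'
from h import *
o=bot.get_obs();c=o['eef_pos']+[0,0,.0034];ax=-R.from_quat(o['tool_rot']).as_matrix()[:,0]
ax=ax*np.sign(ax[1]);print('axle',ax)
obs=[(.065,np.array([350,355])/5.4+[279.6,149.6]),(.032,np.array([299,318])/5.4+[279.6,149.6])]
def g(x):return np.concatenate([proj('scene',c+ax*(l+x[0])+[0,0,x[1]])[0]-uv for l,uv in obs])
r=least_squares(g,[0,0]);print(r.x,g(r.x).round(1))
# stand refit with cradle lateral offset, using scene only rims
import fs
x=fs.r.x;print('stand',x,'yaw axle',[-np.sin(x[2]),np.cos(x[2])])
E
```

```text
axle [ 2.64053257e-01  9.64508030e-01 -3.70856420e-04]
[ 9.58791736e-05 -4.83276387e-03] [ 0.5  0.4 -0.5 -0.4]
stand [ 0.54787432  0.04775349 -0.27161306 -0.02267882  0.01671632  0.00108046] yaw axle [np.float64(0.2682857056981336), np.float64(0.9633393898922925)]
```

{"fn": "drive_tool", "kwargs": {"rows": [{"dx": 0.03, "dy": 0.05, "dz": 0.3, "wx": 0, "wy": 0, "wz": 0, "hand": 25}, {"dx": 0.03, "dy": 0.05, "dz": 0.6, "wx": 0, "wy": 0, "wz": 0, "hand": 25}, {"dx": 0.03, "dy": 0.05, "dz": 0.85, "wx": 0, "wy": 0, "wz": 0, "hand": 25}, {"dx": 0.03, "dy": 0.05, "dz": 1.05, "wx": 0, "wy": 0, "wz": 0, "hand": 25}, {"dx": 0.03, "dy": 0.05, "dz": 1.2, "wx": 0, "wy": 0, "wz": 0, "hand": 25}, {"dx": 0.03, "dy": 0.05, "dz": 1.3, "wx": 0, "wy": 0, "wz": 0, "hand": 25}, {"dx": 0.03, "dy": 0.05, "dz": 1.35, "wx": 0, "wy": 0, "wz": 0, "hand": 25}, {"dx": 0.03, "dy": 0.05, "dz": 1.35, "wx": 0, "wy": 0, "wz": 0, "hand": 25}, {"dx": 0.03, "dy": 0.05, "dz": 1.35, "wx": 0, "wy": 0, "wz": 0, "hand": 25}]}}

```text
clock: 7.3
eef_pos: [0.6054, 0.0329, 0.2319]
tool_rot: [0.794, 0.607, 0.0, 0.0]
ft_force: [0.1, 0.1, -2.1]
grip_width: 0.03
grasp_force: 59.8
```

```bash
python3 - <<'E'
from h import *
im=bot.camera('scene');b=bot.camera('top');cv2.imwrite('pics/sc4.png',im[:,:,::-1])
f=lambda i,k:cv2.resize(np.clip(i[:,:,::-1]*1.6,0,255).astype(np.uint8),None,fx=k,fy=k,interpolation=cv2.INTER_CUBIC)
cv2.imwrite('pics/s4.png',f(im[170:260,290:390],6))
print(bot.get_obs()['eef_pos'])
E
```

```text
[0.60543555 0.03292814 0.23190025]
```

View pics/s4.png

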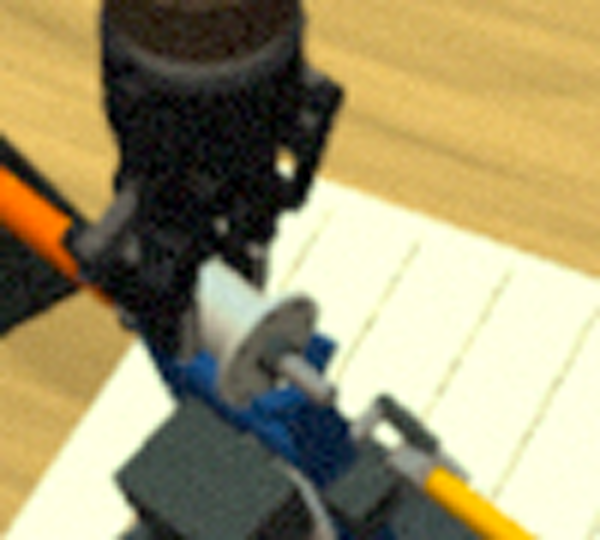

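The axle end at (310,378) sits between the arms of the +y notch, with the front arm at (320,350) and the rear one at (265,405). I keep lowering slowly.

{"fn": "drive_tool", "kwargs": {"rows": [{"dx": 0, "dy": 0, "dz": 0.04, "wx": 0, "wy": 0, "wz": 0, "hand": 25}, {"dx": 0, "dy": 0, "dz": 0.08, "wx": 0, "wy": 0, "wz": 0, "hand": 25}, {"dx": 0, "dy": 0, "dz": 0.1, "wx": 0, "wy": 0, "wz": 0, "hand": 25}, {"dx": 0, "dy": 0, "dz": 0.1, "wx": 0, "wy": 0, "wz": 0, "hand": 25}, {"dx": 0, "dy": 0, "dz": 0.1, "wx": 0, "wy": 0, "wz": 0, "hand": 25}]}}

```text
clock: 7.9
eef_pos: [0.6051, 0.0328, 0.2263]
tool_rot: [0.795, 0.607, -0.0, -0.0]
ft_force: [-0.4, -0.3, -1.8]
grip_width: 0.0301
grasp_force: 59.8
```

{"fn": "drive_tool", "kwargs": {"rows": [{"dx": 0, "dy": 0, "dz": 0.03, "wx": 0, "wy": 0, "wz": 0, "hand": 25}, {"dx": 0, "dy": 0, "dz": 0.06, "wx": 0, "wy": 0, "wz": 0, "hand": 25}, {"dx": 0, "dy": 0, "dz": 0.06, "wx": 0, "wy": 0, "wz": 0, "hand": 25}, {"dx": 0, "dy": 0, "dz": 0.06, "wx": 0, "wy": 0, "wz": 0, "hand": 25}]}}

```text
clock: 8.3
eef_pos: [0.605, 0.0329, 0.2232]
tool_rot: [0.795, 0.607, -0.0, -0.0]
ft_force: [0.5, -0.3, -3.0]
grip_width: 0.0304
grasp_force: 59.8
```

{"fn": "drive_tool", "kwargs": {"rows": [{"dx": 0, "dy": 0, "dz": 0.03, "wx": 0, "wy": 0, "wz": 0, "hand": 25}, {"dx": 0, "dy": 0, "dz": 0.06, "wx": 0, "wy": 0, "wz": 0, "hand": 25}, {"dx": 0, "dy": 0, "dz": 0.06, "wx": 0, "wy": 0, "wz": 0, "hand": 25}, {"dx": 0, "dy": 0, "dz": 0.06, "wx": 0, "wy": 0, "wz": 0, "hand": 25}]}}

```text
clock: 8.7
eef_pos: [0.6053, 0.0328, 0.2227]
tool_rot: [0.795, 0.607, 0.001, 0.001]
ft_force: [-2.9, -0.2, 6.9]
grip_width: 0.0305
grasp_force: 60.9
```

{"fn": "drive_tool", "kwargs": {"rows": [{"dx": 0, "dy": 0, "dz": 0.03, "wx": 0, "wy": 0, "wz": 0, "hand": 25}, {"dx": 0, "dy": 0, "dz": 0.05, "wx": 0, "wy": 0, "wz": 0, "hand": 25}, {"dx": 0, "dy": 0, "dz": 0.05, "wx": 0, "wy": 0, "wz": 0, "hand": 25}]}}

```text
clock: 9.0
eef_pos: [0.6054, 0.0329, 0.2225]
tool_rot: [0.794, 0.607, 0.002, 0.001]
ft_force: [-6.3, -0.3, 14.3]
grip_width: 0.03
grasp_force: 61.7
```

{"fn": "drive_tool", "kwargs": {"rows": [{"dx": 0, "dy": -0.04, "dz": -0.05, "wx": 0, "wy": 0, "wz": 0, "hand": 25}, {"dx": 0, "dy": -0.08, "dz": -0.05, "wx": 0, "wy": 0, "wz": 0, "hand": 25}, {"dx": 0, "dy": -0.08, "dz": -0.02, "wx": 0, "wy": 0, "wz": 0, "hand": 25}, {"dx": 0, "dy": -0.08, "dz": 0, "wx": 0, "wy": 0, "wz": 0, "hand": 25}, {"dx": 0, "dy": -0.08, "dz": 0, "wx": 0, "wy": 0, "wz": 0, "hand": 25}, {"dx": 0, "dy": -0.08, "dz": 0, "wx": 0, "wy": 0, "wz": 0, "hand": 25}]}}

```text
clock: 9.6
eef_pos: [0.6051, 0.033, 0.2225]
tool_rot: [0.795, 0.607, 0.004, 0.004]
ft_force: [2.9, -3.1, 12.9]
grip_width: 0.0299
grasp_force: 61.2
```

{"fn": "drive_tool", "kwargs": {"rows": [{"dx": 0, "dy": 0, "dz": 0.02, "wx": 0, "wy": 0, "wz": 0, "hand": 25}, {"dx": 0, "dy": 0, "dz": 0.04, "wx": 0, "wy": 0, "wz": 0, "hand": 25}, {"dx": 0, "dy": 0, "dz": 0.04, "wx": 0, "wy": 0, "wz": 0, "hand": 25}]}}

```text
clock: 9.9
eef_pos: [0.6051, 0.033, 0.2224]
tool_rot: [0.795, 0.607, 0.005, 0.005]
ft_force: [0.8, -3.1, 21.3]
grip_width: 0.0303
grasp_force: 61.9
```

{"fn": "drive_tool", "kwargs": {"rows": [{"dx": 0, "dy": 0.05, "dz": -0.1, "wx": 0, "wy": 0, "wz": 0, "hand": 25}, {"dx": 0, "dy": 0.05, "dz": -0.1, "wx": 0, "wy": 0, "wz": 0, "hand": 25}, {"dx": 0, "dy": 0.05, "dz": -0.1, "wx": 0, "wy": 0, "wz": 0, "hand": 25}]}}

```text
clock: 10.2
eef_pos: [0.6051, 0.033, 0.2226]
tool_rot: [0.794, 0.607, 0.002, 0.002]
ft_force: [1.9, -2.3, 9.9]
grip_width: 0.0302
grasp_force: 60.6
```

{"fn": "drive_tool", "kwargs": {"rows": [{"dx": -0.01, "dy": 0.02, "dz": -0.07, "wx": 0, "wy": 0, "wz": 0, "hand": 25}, {"dx": -0.01, "dy": 0.02, "dz": -0.07, "wx": 0, "wy": 0, "wz": 0, "hand": 25}, {"dx": -0.01, "dy": 0.02, "dz": -0.07, "wx": 0, "wy": 0, "wz": 0, "hand": 40}, {"dx": -0.01, "dy": 0.02, "dz": -0.07, "wx": 0, "wy": 0, "wz": 0, "hand": 55}, {"dx": -0.01, "dy": 0.02, "dz": -0.07, "wx": 0, "wy": 0, "wz": 0, "hand": 70}, {"dx": -0.01, "dy": 0.02, "dz": -0.07, "wx": 0, "wy": 0, "wz": 0, "hand": 85}, {"dx": -0.01, "dy": 0.02, "dz": -0.07, "wx": 0, "wy": 0, "wz": 0, "hand": 85}, {"dx": -0.01, "dy": 0.02, "dz": -0.07, "wx": 0, "wy": 0, "wz": 0, "hand": 85}, {"dx": -0.01, "dy": 0.02, "dz": -0.07, "wx": 0, "wy": 0, "wz": 0, "hand": 85}]}}

```text
clock: 11.1
eef_pos: [0.6045, 0.0325, 0.2244]
tool_rot: [0.795, 0.607, 0.0, 0.0]
ft_force: [-0.2, -0.2, 0.7]
grip_width: 0.0851
grasp_force: 0.0
```

```bash
python3 - <<'E'
from h import *
import fs
x=fs.r.x; o=bot.get_obs();r0=R.from_quat(o['tool_rot'])
def tcp(a,ty,cl=0):
    yc=ty-11;z=105-(yc-72)*np.tan(a)+7/np.cos(a)+cl
    P=w(x,fr(np.array([-22.7,ty,z])/1000,.3))[0];return P+[0,0,.011]
for n,(a,ty,cl) in dict(pre=(0,152,60),near=(0,152,12),a0=(0,152,0),a2=(.2,151,0),a4=(.4,147,0),a6=(.6,140,0),a8=(.8,132,0),a9=(.9,127,0),a1=(1.0,125,0)).items():
    p=tcp(a,ty,cl);print(n,p.round(4),(r0.inv().apply(p-o['eef_pos'])/.05).round(2))
im=bot.camera('scene')
for t in ['hub','kickstand']:
    for d in bot.look_for('scene',t)[:1]:print(t,d['score'],d['extent'])
E
```

```text
pre [0.6167 0.1864 0.217 ] [ 3.03 -0.57  0.15]
near [0.6031 0.1902 0.1712] [ 3.03 -0.86  1.06]
a0 [0.5996 0.1911 0.1597] [ 3.04 -0.93  1.29]
a2 [0.5955 0.1912 0.1467] [ 3.02 -1.01  1.55]
a4 [0.5908 0.1884 0.1344] [ 2.94 -1.08  1.8 ]
a6 [0.5857 0.1825 0.1239] [ 2.8  -1.15  2.01]
a8 [0.5808 0.1756 0.1144] [ 2.64 -1.21  2.2 ]
a9 [0.5784 0.1711 0.1108] [ 2.54 -1.23  2.27]
a1 [0.5755 0.1698 0.1029] [ 2.5  -1.28  2.43]
hub 0.88 [328.9, 226.1, 35.7, 28.2]
kickstand 0.56 [385.4, 260.4, 55.5, 26.6]
```

{"fn": "drive_tool", "kwargs": {"rows": [{"dx": 0, "dy": 0, "dz": -0.2, "wx": 0, "wy": 0, "wz": 0, "hand": 85}, {"dx": 0, "dy": 0, "dz": -0.6, "wx": 0, "wy": 0, "wz": 0, "hand": 85}, {"dx": 0, "dy": 0, "dz": -1.2, "wx": 0, "wy": 0, "wz": 0, "hand": 85}, {"dx": 0, "dy": 0, "dz": -1.9, "wx": 0, "wy": 0, "wz": 0, "hand": 85}, {"dx": 0, "dy": 0, "dz": -2.4, "wx": 0, "wy": 0, "wz": 0, "hand": 85}, {"dx": 0.7, "dy": -0.1, "dz": -2.4, "wx": 0, "wy": 0, "wz": 0, "hand": 0}, {"dx": 1.5, "dy": -0.3, "dz": -2.4, "wx": 0, "wy": 0, "wz": 0, "hand": 0}, {"dx": 2.3, "dy": -0.4, "dz": -2.4, "wx": 0, "wy": 0, "wz": 0, "hand": 0}, {"dx": 3.03, "dy": -0.57, "dz": -2.0, "wx": 0, "wy": 0, "wz": 0, "hand": 0}, {"dx": 3.03, "dy": -0.57, "dz": -1.2, "wx": 0, "wy": 0, "wz": 0, "hand": 0}, {"dx": 3.03, "dy": -0.57, "dz": -0.4, "wx": 0, "wy": 0, "wz": 0, "hand": 0}, {"dx": 3.03, "dy": -0.7, "dz": 0.3, "wx": 0, "wy": 0, "wz": 0, "hand": 0}, {"dx": 3.03, "dy": -0.86, "dz": 0.8, "wx": 0, "wy": 0, "wz": 0, "hand": 0}, {"dx": 3.03, "dy": -0.86, "dz": 0.95, "wx": 0, "wy": 0, "wz": 0, "hand": 0}, {"dx": 3.03, "dy": -0.86, "dz": 0.95, "wx": 0, "wy": 0, "wz": 0, "hand": 0}]}}

```text
clock: 12.75
eef_pos: [0.6025, 0.1899, 0.1765]
tool_rot: [0.794, 0.607, -0.001, -0.0]
ft_force: [0.5, 0.4, 0.1]
grip_width: -0.0004
grasp_force: 0.0
```

```bash
python3 - <<'E'
from h import *
im=bot.camera('scene');b=bot.camera('top')
f=lambda i:cv2.resize(np.clip(i[:,:,::-1]*1.6,0,255).astype(np.uint8),(400,400),interpolation=cv2.INTER_CUBIC)
cv2.imwrite('pics/s5.png',np.hstack([f(im[190:290,300:400]),f(b[200:300,230:330])]))
print(bot.get_obs()['eef_pos'])
E
```

```text
[0.60429903 0.19024075 0.17893991]
```

View pics/s5.png

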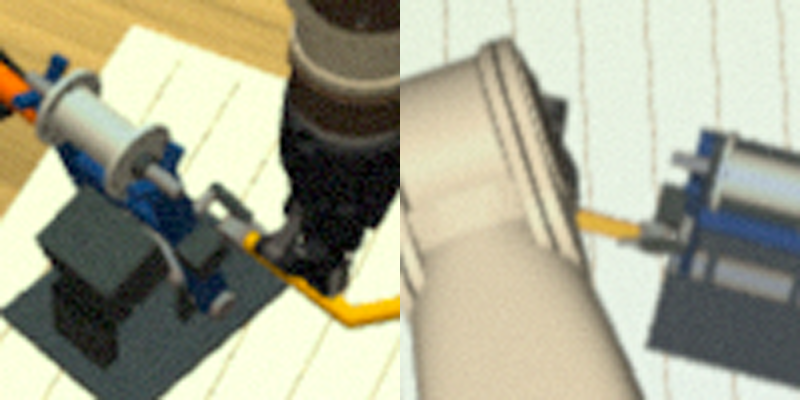

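The hub lies in both notches, with axle ends at (165,180) and (35,85). The closed fingertips at (320,290) are just above the yellow leg.

{"fn": "drive_tool", "kwargs": {"rows": [{"dx": 0, "dy": -0.03, "dz": 0.15, "wx": 0, "wy": 0, "wz": 0, "hand": 0}, {"dx": 0, "dy": -0.07, "dz": 0.34, "wx": 0, "wy": 0, "wz": 0, "hand": 0}, {"dx": 0, "dy": -0.11, "dz": 0.47, "wx": 0, "wy": 0, "wz": 0, "hand": 0}, {"dx": 0, "dy": -0.15, "dz": 0.6, "wx": 0, "wy": 0, "wz": 0, "hand": 0}, {"dx": 0, "dy": -0.15, "dz": 0.6, "wx": 0, "wy": 0, "wz": 0, "hand": 0}]}}

```text
clock: 13.35
eef_pos: [0.5948, 0.1919, 0.1458]
tool_rot: [0.794, 0.607, -0.001, -0.0]
ft_force: [1.3, 1.1, 1.8]
grip_width: 0.0002
grasp_force: 0.8
```

Contact is made, so I continue over the centre.

{"fn": "drive_tool", "kwargs": {"rows": [{"dx": -0.04, "dy": -0.04, "dz": 0.12, "wx": 0, "wy": 0, "wz": 0, "hand": 0}, {"dx": -0.09, "dy": -0.07, "dz": 0.25, "wx": 0, "wy": 0, "wz": 0, "hand": 0}, {"dx": -0.16, "dy": -0.1, "dz": 0.36, "wx": 0, "wy": 0, "wz": 0, "hand": 0}, {"dx": -0.23, "dy": -0.14, "dz": 0.46, "wx": 0, "wy": 0, "wz": 0, "hand": 0}, {"dx": -0.31, "dy": -0.17, "dz": 0.56, "wx": 0, "wy": 0, "wz": 0, "hand": 0}, {"dx": -0.39, "dy": -0.2, "dz": 0.65, "wx": 0, "wy": 0, "wz": 0, "hand": 0}, {"dx": -0.49, "dy": -0.22, "dz": 0.74, "wx": 0, "wy": 0, "wz": 0, "hand": 0}, {"dx": -0.53, "dy": -0.27, "dz": 0.88, "wx": 0, "wy": 0, "wz": 0, "hand": 0}, {"dx": -0.53, "dy": -0.27, "dz": 0.95, "wx": 0, "wy": 0, "wz": 0, "hand": 0}, {"dx": -0.53, "dy": -0.27, "dz": 0.95, "wx": 0, "wy": 0, "wz": 0, "hand": 0}, {"dx": -0.53, "dy": -0.27, "dz": 0.95, "wx": 0, "wy": 0, "wz": 0, "hand": 0}]}}

```text
clock: 14.45
eef_pos: [0.5757, 0.1701, 0.0993]
tool_rot: [0.794, 0.607, 0.0, 0.0]
ft_force: [-0.2, -0.8, 0.8]
grip_width: -0.0001
grasp_force: 0.0
```

```bash
python3 - <<'E'
from h import *
im=bot.camera('scene')
f=lambda i:cv2.resize(np.clip(i[:,:,::-1]*1.6,0,255).astype(np.uint8),(520,520),interpolation=cv2.INTER_CUBIC)
cv2.imwrite('pics/s6.png',f(im[190:320,300:430]))
E
```

```text
(no output)
```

View pics/s6.png

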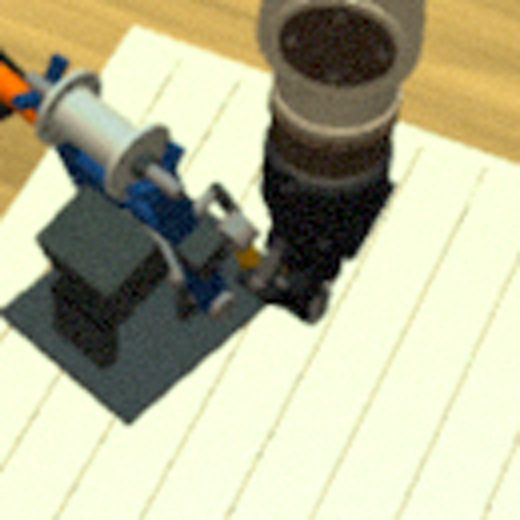

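{"fn": "drive_tool", "kwargs": {"rows": [{"dx": 0.3, "dy": 0, "dz": -0.3, "wx": 0, "wy": 0, "wz": 0, "hand": 0}, {"dx": 0.6, "dy": 0, "dz": -1, "wx": 0, "wy": 0, "wz": 0, "hand": 0}, {"dx": 0.6, "dy": 0, "dz": -2, "wx": 0, "wy": 0, "wz": 0, "hand": 0}, {"dx": 0.6, "dy": 0, "dz": -3, "wx": 0, "wy": 0, "wz": 0, "hand": 0}, {"dx": 0.6, "dy": 0, "dz": -4, "wx": 0, "wy": 0, "wz": 0, "hand": 0}, {"dx": 0.6, "dy": 0, "dz": -5, "wx": 0, "wy": 0, "wz": 0, "hand": 0}, {"dx": 0.6, "dy": 0, "dz": -5, "wx": 0, "wy": 0, "wz": 0, "hand": 0}]}}

```text
clock: 15.2
eef_pos: [0.5859, 0.1999, 0.3592]
tool_rot: [0.794, 0.607, 0.008, 0.003]
ft_force: [1.4, 0.2, 1.4]
grip_width: 0.0
grasp_force: 0.0
```

```bash
python3 - <<'E'
from h import *
import fs
im=bot.camera('scene');b=bot.camera('top');cv2.imwrite('pics/sc7.png',im[:,:,::-1])
f=lambda i:cv2.resize(np.clip(i[:,:,::-1]*1.6,0,255).astype(np.uint8),(520,520),interpolation=cv2.INTER_CUBIC)
cv2.imwrite('pics/s7.png',f(im[190:320,280:410]))
x=fs.r.x;print(bot.get_obs()['eef_pos'])
P=lambda th,y=-130,up=0:w(x,fr(np.array([0,y,135])/1000,th))[0]+[0,0,-.008+up]
go(P(.3,up=.2),x[2]);go(P(.3),x[2])
for th in (.3,.2,.1,.05,.02,0,-.03):print(th,P(th).round(4),((P(th)-P(.3))/.05).round(3))
# grip pixel check
for t in ['grip']:
  d=bot.outline_of('scene',t)[0];v,u=np.nonzero(d['region']);print(d['score'],d['extent'],proj('scene',w(x,[fr(np.array([0,-57.5,135])/1e3,.3),fr(np.array([0,-162.5,135])/1e3,.3)])))
E
```

```text
[0.58433499 0.199352   0.351523  ]
d [-5.722  0.874 -0.102] w [ 0.05  -0.034  0.071] q6 2.16
d [-5.734  0.856  3.898] w [ 0.05  -0.034  0.071] q6 2.16
0.3 [ 0.5514 -0.0882  0.156 ] [0. 0. 0.]
0.2 [ 0.5388 -0.0847  0.1593] [-0.252  0.07   0.067]
0.1 [ 0.526  -0.0811  0.1613] [-0.509  0.142  0.107]
0.05 [ 0.5195 -0.0793  0.1618] [-0.639  0.178  0.117]
0.02 [ 0.5156 -0.0782  0.162 ] [-0.717  0.2    0.12 ]
0 [ 0.513  -0.0775  0.162 ] [-0.769  0.214  0.121]
-0.03 [ 0.5091 -0.0764  0.1619] [-0.847  0.236  0.119]
0.76 [296.1, 212.3, 26.1, 22.2] [[314.61861011 220.87922452]
 [287.47343018 200.07694135]]
```

View pics/s7.png

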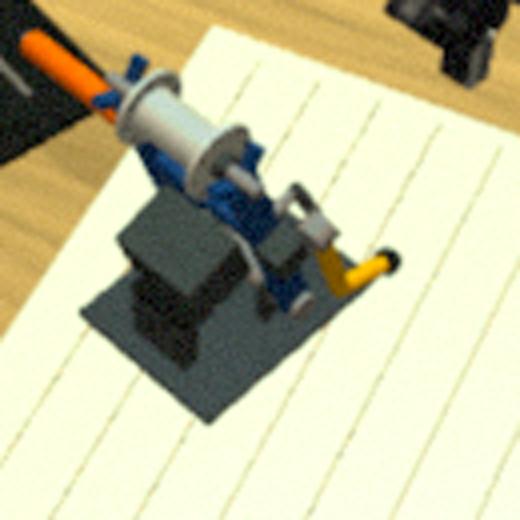

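The kickstand is down, with its leg at (335,275) and its foot at (390,262). The hub is seated. Next I go to the grip.

{"fn": "drive_tool", "kwargs": {"rows": [{"dx": -0.9, "dy": 0.15, "dz": -0.1, "wx": 0, "wy": 0, "wz": 0, "hand": 85}, {"dx": -1.8, "dy": 0.3, "dz": -0.1, "wx": 0, "wy": 0, "wz": 0, "hand": 85}, {"dx": -2.7, "dy": 0.45, "dz": -0.1, "wx": 0, "wy": 0, "wz": 0, "hand": 85}, {"dx": -3.6, "dy": 0.6, "dz": -0.1, "wx": 0, "wy": 0, "wz": 0, "hand": 85}, {"dx": -4.5, "dy": 0.75, "dz": -0.1, "wx": 0, "wy": 0, "wz": 0, "hand": 85}, {"dx": -5.3, "dy": 0.85, "dz": -0.1, "wx": 0, "wy": 0, "wz": 0, "hand": 85}, {"dx": -5.73, "dy": 0.87, "dz": -0.1, "wx": 0, "wy": 0, "wz": 0, "hand": 85}, {"dx": -5.73, "dy": 0.87, "dz": -0.1, "wx": 0, "wy": 0, "wz": 0, "hand": 85}, {"dx": -5.73, "dy": 0.87, "dz": -0.1, "wx": 0, "wy": 0, "wz": 0, "hand": 85}, {"dx": -5.73, "dy": 0.87, "dz": 0.7, "wx": 0, "wy": 0, "wz": 0, "hand": 85}, {"dx": -5.73, "dy": 0.87, "dz": 1.5, "wx": 0, "wy": 0, "wz": 0, "hand": 85}, {"dx": -5.73, "dy": 0.87, "dz": 2.2, "wx": 0, "wy": 0, "wz": 0, "hand": 85}, {"dx": -5.73, "dy": 0.87, "dz": 2.8, "wx": 0, "wy": 0, "wz": 0, "hand": 85}, {"dx": -5.73, "dy": 0.87, "dz": 3.3, "wx": 0, "wy": 0, "wz": 0, "hand": 85}, {"dx": -5.73, "dy": 0.87, "dz": 3.7, "wx": 0, "wy": 0, "wz": 0, "hand": 85}, {"dx": -5.73, "dy": 0.87, "dz": 3.85, "wx": 0, "wy": 0, "wz": 0, "hand": 85}, {"dx": -5.73, "dy": 0.87, "dz": 3.85, "wx": 0, "wy": 0, "wz": 0, "hand": 85}, {"dx": -5.73, "dy": 0.87, "dz": 3.85, "wx": 0, "wy": 0, "wz": 0, "hand": 85}]}}

```text
clock: 17.15
eef_pos: [0.5508, -0.0883, 0.1575]
tool_rot: [0.794, 0.608, 0.0, 0.0]
ft_force: [0.7, -0.0, 0.1]
grip_width: 0.0849
grasp_force: 0.0
```

{"fn": "drive_tool", "kwargs": {"rows": [{"dx": 0, "dy": 0, "dz": 0, "wx": 0, "wy": 0, "wz": 0, "hand": 60}, {"dx": 0, "dy": 0, "dz": 0, "wx": 0, "wy": 0, "wz": 0, "hand": 45}, {"dx": 0, "dy": 0, "dz": 0, "wx": 0, "wy": 0, "wz": 0, "hand": 35}, {"dx": 0, "dy": 0, "dz": 0, "wx": 0, "wy": 0, "wz": 0, "hand": 30}, {"dx": 0, "dy": 0, "dz": 0, "wx": 0, "wy": 0, "wz": 0, "hand": 25}, {"dx": 0, "dy": 0, "dz": 0, "wx": 0, "wy": 0, "wz": 0, "hand": 20}, {"dx": 0, "dy": 0, "dz": 0, "wx": 0, "wy": 0, "wz": 0, "hand": 12}, {"dx": 0, "dy": 0, "dz": 0, "wx": 0, "wy": 0, "wz": 0, "hand": 10}, {"dx": 0, "dy": 0, "dz": 0, "wx": 0, "wy": 0, "wz": 0, "hand": 10}, {"dx": 0, "dy": 0, "dz": 0, "wx": 0, "wy": 0, "wz": 0, "hand": 10}]}}

```text
clock: 18.15
eef_pos: [0.5499, -0.089, 0.157]
tool_rot: [0.795, 0.607, -0.0, -0.0]
ft_force: [-4.1, -0.1, 5.8]
grip_width: 0.0184
grasp_force: 58.5
```

{"fn": "drive_tool", "kwargs": {"rows": [{"dx": 0, "dy": -0.02, "dz": -0.006, "wx": 0, "wy": 0, "wz": 0, "hand": 10}, {"dx": 0, "dy": -0.05, "dz": -0.015, "wx": 0, "wy": 0, "wz": 0, "hand": 10}, {"dx": 0, "dy": -0.08, "dz": -0.023, "wx": 0, "wy": 0, "wz": 0, "hand": 10}, {"dx": 0, "dy": -0.12, "dz": -0.033, "wx": 0, "wy": 0, "wz": 0, "hand": 10}, {"dx": 0, "dy": -0.16, "dz": -0.043, "wx": 0, "wy": 0, "wz": 0, "hand": 10}, {"dx": 0, "dy": -0.2, "dz": -0.052, "wx": 0, "wy": 0, "wz": 0, "hand": 10}, {"dx": 0, "dy": -0.24, "dz": -0.061, "wx": 0, "wy": 0, "wz": 0, "hand": 10}, {"dx": 0, "dy": -0.28, "dz": -0.069, "wx": 0, "wy": 0, "wz": 0, "hand": 10}, {"dx": 0, "dy": -0.31, "dz": -0.077, "wx": 0, "wy": 0, "wz": 0, "hand": 10}, {"dx": 0, "dy": -0.35, "dz": -0.084, "wx": 0, "wy": 0, "wz": 0, "hand": 10}, {"dx": 0, "dy": -0.37, "dz": -0.088, "wx": 0, "wy": 0, "wz": 0, "hand": 10}, {"dx": 0, "dy": -0.39, "dz": -0.09, "wx": 0, "wy": 0, "wz": 0, "hand": 10}, {"dx": 0, "dy": -0.39, "dz": -0.09, "wx": 0, "wy": 0, "wz": 0, "hand": 10}]}}

```text
clock: 19.45
eef_pos: [0.5313, -0.0836, 0.1615]
tool_rot: [0.794, 0.607, 0.0, -0.0]
ft_force: [3.7, 0.1, 0.1]
grip_width: 0.0179
grasp_force: 58.8
```

{"fn": "drive_tool", "kwargs": {"rows": [{"dx": 0, "dy": -0.02, "dz": -0.003, "wx": 0, "wy": 0, "wz": 0, "hand": 10}, {"dx": 0, "dy": -0.05, "dz": -0.007, "wx": 0, "wy": 0, "wz": 0, "hand": 10}, {"dx": 0, "dy": -0.08, "dz": -0.011, "wx": 0, "wy": 0, "wz": 0, "hand": 10}, {"dx": 0, "dy": -0.12, "dz": -0.015, "wx": 0, "wy": 0, "wz": 0, "hand": 10}, {"dx": 0, "dy": -0.16, "dz": -0.019, "wx": 0, "wy": 0, "wz": 0, "hand": 10}, {"dx": 0, "dy": -0.2, "dz": -0.023, "wx": 0, "wy": 0, "wz": 0, "hand": 10}, {"dx": 0, "dy": -0.24, "dz": -0.026, "wx": 0, "wy": 0, "wz": 0, "hand": 10}, {"dx": 0, "dy": -0.28, "dz": -0.028, "wx": 0, "wy": 0, "wz": 0, "hand": 10}, {"dx": 0, "dy": -0.32, "dz": -0.03, "wx": 0, "wy": 0, "wz": 0, "hand": 10}, {"dx": 0, "dy": -0.35, "dz": -0.03, "wx": 0, "wy": 0, "wz": 0, "hand": 10}, {"dx": 0, "dy": -0.38, "dz": -0.03, "wx": 0, "wy": 0, "wz": 0, "hand": 10}, {"dx": 0, "dy": -0.4, "dz": -0.03, "wx": 0, "wy": 0, "wz": 0, "hand": 10}, {"dx": 0, "dy": -0.4, "dz": -0.03, "wx": 0, "wy": 0, "wz": 0, "hand": 10}, {"dx": 0, "dy": -0.4, "dz": -0.03, "wx": 0, "wy": 0, "wz": 0, "hand": 10}]}}

```text
clock: 20.85
eef_pos: [0.5118, -0.078, 0.1631]
tool_rot: [0.794, 0.607, 0.0, -0.0]
ft_force: [3.1, 4.2, 3.8]
grip_width: 0.0182
grasp_force: 59.2
```

```bash
python3 - <<'E'
from h import *
import fs
im=bot.camera('scene');b=bot.camera('top');cv2.imwrite('pics/sc8.png',im[:,:,::-1])
f=lambda i:cv2.resize(np.clip(i[:,:,::-1]*1.6,0,255).astype(np.uint8),(400,400),interpolation=cv2.INTER_CUBIC)
cv2.imwrite('pics/s8.png',np.hstack([f(im[170:290,280:400]),f(b[210:330,240:360])]))
x=fs.r.x
for th in (.07,0,-.04):
  for n,p in dict(axle=(0,.065,.2),foot=(-.0227,.072,.01)).items():
    q=w(x,fr(p,th));print(th,n,(proj('scene',q)-[280,170])*400/120,(proj('top',q)-[240,210])*400/120)
E
```

```text
0.07 axle [[256.75695274 178.08785737]] [[180.68627436 154.98796697]]
0.07 foot [[283.8808083  304.20466437]] [[173.38226127 202.53501371]]
0 axle [[269.86811861 166.9730235 ]] [[176.0726644 172.580453 ]]
0 foot [[284.39790203 304.75880597]] [[173.26091765 203.41213044]]
-0.04 axle [[277.27975484 161.0558044 ]] [[173.46196855 182.67065752]]
-0.04 foot [[284.65091151 305.12598849]] [[173.20751604 203.85755149]]
```

View pics/s8.png

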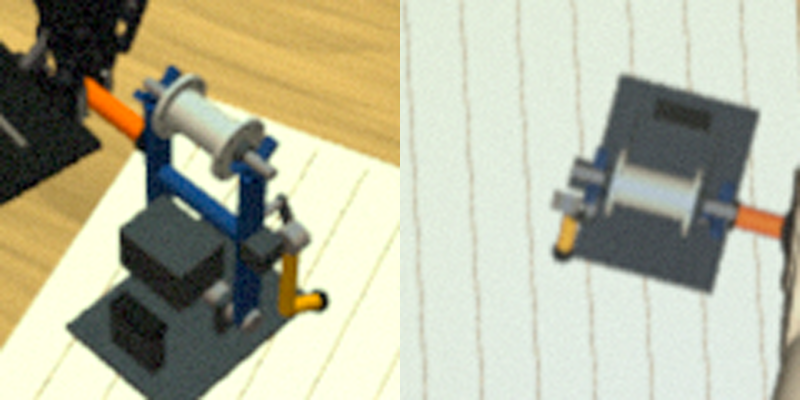

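The stand is upright: the axle end at (270,172) in the scene view and (173,168) in the top view matches angle 0. The hub is in both notches, the kickstand is down and the grip is held.

```bash
python3 -c "
from workcell import bot
print(bot.job_done())"
```

```text
the job is handed in; nothing more can be done
None
```

I handed the job in at about 21 s: the hub is seated in both notches, the kickstand is snapped down, and the arm is holding the stand upright by its grip. The hand-in gave no verdict, so this rests on the last pictures and force readings.

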